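# Load a relay module into the test station

## Task

Pull the test station's hinged cover down towards the robot until it is fully open, then clip the relay module into the station's nest, whose exact place has to be felt or seen: blue-striped end first, tilted in under the blue lip, the other end then pressed down past the orange spring catch until the module lies flat and fully home; feel your way in and never force it against the station with more than 40 N. Let go of it and push the cover back up until it falls fully shut over the module, without disturbing the back box, tape reel and screwdriver lying about.

Things in the scene. Friction and masses are not known exactly. Their poses are not given: they have to be found in the camera images.
- station: Fixed test station: grey slab 260 (x) x 230 (y) x 20 mm, origin at the centre of its underside, -x is the hinge side, nearest the robot. On it: an aluminium nest 150 x 90 mm, the cover, at the rear a grey control box (x 97 to 127 mm, 61 mm high with lamps), and yellow sloping stops (y 103 to 111 mm both sides, up to 105 mm high at x -40 mm).
- pocket (a point): Nominal middle of the nest pocket's floor: station x 0, y 0, z 28 mm. Pocket 123 (x) x 63 (y) mm; side and rear walls 10 mm high, side walls 10 mm thick. The nest is clamped (over 100 N) up to 6 mm along station x and up to 10 mm along y from nominal, differently each time; NOT reported: feel or see it. The three nest points are for an unshifted nest and do not follow it.
- lip (a point): Nominal lower free edge of the blue fixed lip at the pocket's -x end: station x -53.5 mm, 12.5 mm above the pocket floor. The lip is 6 mm thick, 84 mm wide and overhangs the pocket by 8 mm; the end wall under it is at nominal x -61.5 mm. It shifts with the nest. A tilt of 12 to 20 degrees is enough to enter.
- catch_nose (a point): Nominal tip of the orange sprung catch at the pocket's +x end: station x +57 mm, 12 mm above the floor, overhanging the pocket by 4.5 mm, 30 mm wide. Its top slopes up and back to 22 mm above the floor. The module's plate edge pressed down on the slope (about 8 to 20 N) pushes it back up to 5.5 mm; then it springs over the edge. It shifts with the nest.
- cover (a joint): Cover angle, rad. Hinge line along station y at station x -110, z 30 mm. 0: shut, leaning 45 degrees over the nest, rail above the nest's middle. Grows as it is pulled towards -x; 0.785 upright; 1.31 fully open, 30 degrees past upright towards the robot. Damped, no latch: left alone it falls slowly to the side it leans to, shut or open.
- cover_rail (a point): Middle of the steel rail along the cover's top edge: round bar 16 mm thick, 190 mm long along station y, 140 mm from the hinge line. Cover: clear window 5 mm thick in a yellow 10 mm frame, 190 mm wide, 0.3 kg. Hook the rail from behind or push it from in front with closed fingers; with the cover shut the room behind and under it is empty down to the nest.
- module: Relay module, loose on the bench, about 0.25 kg: black base plate 120 (x) x 60 (y) x 8 mm, white housing 80 x 44 x 34 mm centred on it (42 mm high in all). Origin at the centre of its underside. Its -x end has a blue strip and goes under the blue lip, so seated its x lies along the station's x. Grip the housing across its y (44 mm).
- module_nose (a point): Middle of the lower edge of the module's blue-striped (-x) end, 60 mm from the module's origin.
- backbox: Bystander: black open plastic flush box 85 x 85 x 45 mm, loose, origin at the centre of its underside.
- tape: Bystander: yellow reel, ring 90 mm outside diameter, 20 mm high, lying loose, origin at the centre of its underside.
- screwdriver: Bystander: red-handled screwdriver 200 mm long lying loose along its x, origin under its middle.
Mind the look-alikes: they are no part of the job. Leave any green or yellow look-alike of the module alone.

How it is judged:
By the outcome, as a careful person would: the job done as asked, in the order asked, and still so for the second after the job is handed in, with the robot touching nothing.
It also fails if it takes over 72 s, if anything falls off the work surface, if the arm or the gripper's body presses on something with over 40 N, if the wrist force passes 120 N, or if a joint passes its speed limit or range.

## Robot

A 6-joint arm with a two-finger parallel gripper is mounted at the origin on the work surface. World frame = base frame: x ahead of the robot, y to its left, z up, the work surface at z = 0. Lengths are in m, angles in rad, forces in N, time in s.
With the tool pointing down it reaches from about 0.35 to 0.8 m from the base axis. Payload 7.3 kg.
Tool frame: the origin (TCP) lies between the finger pads; the fingertips stand 25 mm ahead of it and the grasp point (between the pads) lies 6 mm ahead of it (r.tip_extent is the distance from the TCP to the fingertips, in m); z points along the fingers, y is the line along which they close (so a half turn about z gives the same grasp; the last joint's range is limited). The gripper opens to 85 mm and grips with 20 to 120 N. Pads are 22 mm wide; open, the fingers measure 114 mm over their backs; the gripper's body (76 mm by 85 mm) begins 54 mm behind the grasp point. The pads swing forward as they close: fully open they stand 13 mm farther back than shut.
Start: joints at [1.135, 0.342, 1.524, -0, 1.275, -0.146], TCP at [0.15, 0.503, 0.256] pointing down, gripper open.
Joint ranges: [-2.53, 2.53], [-0.77, 2.02], [0.04, 2.7], [-1, 4.14], [0.28, 2.66], [-3.11, 3.11]. Speed limits (rad/s): [2.57, 2.57, 3.14, 3.14, 3.14, 3.14].

## Interface

Orientations are given as a unit quaternion [x, y, z, w].
In Python, from workcell import r, command_gripper, optics gives the robot as it stands. The module is installed in compiled form; this text tells all that it offers. Calls block until the motion is done:
- r.reach(position, orientation): joint-space move of the TCP to a pose.
- r.move_straight(position, orientation=None, speed=0.15, max_force=None): straight line of the TCP; orientation=None keeps the orientation; speed is the mean speed in m/s. With max_force (N) it stops when the force on the tool has changed by that much, and returns True; else False.
- r.movej(angles): joint-space move.
- command_gripper(opening, force=None): finger opening in m; force is the grip in N (None keeps the last); returns when the fingers have stopped.
- r.hold(seconds).
- r.solve_ik(position, orientation): joint angles nearest the present ones, or None.
- r.read_state(): the state.
- optics.get_image(name): name is "side" or "top" or "wrist"; returns (picture, depth): 480x640x3 uint8, red, green, blue; 480x640 float32, m along the optical axis (not along the pixel's ray), 0 where there is no reading.
- optics.camera_model(name): a dict with "K" (3x3 intrinsics, pixels), "k1" (the pictures are not rectified: a ray, as slopes to the right and down, at radius r is drawn at 1 + k1 r^2 times it, then the intrinsics apply), "R" (3x3) and "t" (3): a world point X has camera coordinates R X + t; the wrist camera has in their place "tool_from_camera" (4x4, takes a point from camera to tool coordinates, whose origin is the TCP and whose axes are the flange's). Camera axes: x right, y down, z forward; pixel columns grow to the right and rows downward; lengths in m; the calibration is good to about 2 mm. A picture is of the moment at which its call begins: read the wrist's pose just before it. camera_model takes no time and is no camera call.
A pose or a line that the arm cannot do raises r.PlanningError and nothing moves.
- r.finish_job(): hands the job in; it is judged then, once.
The state is a dict: "time_s": time; "joint_positions": joint angles; "dq": joint speeds; "tau": joint torques, N m; "eef_pos": TCP position; "eef_rot": TCP orientation; "contact_force": force on the tool from outside, world axes, zero at the start; "torque": the same for the moment, N m; "grip_width": finger opening in m; "grip_force": force on a finger pad.
Only numpy, scipy, OpenCV 4.12 (cv2) and the standard library are available. Lean on these libraries where they do the work, as an engineer would, in place of code of your own. Each camera call takes 0.05 s, during which the arm holds its last target. There are 200 camera calls.

## Working session

There is one attempt and no reset: what is moved stays moved. The work goes in short steps, each a Python script; the robot and the scene stay as the last script left them, time stands still between calls to the robot, and variables do not carry over. Pictures are saved under pics/ and viewed, at most 10 in all, crops included, and the job is handed in when it is done.

```bash
mkdir -p pics
cat > h.py <<'E'
import numpy as np, cv2
from workcell import r, command_gripper, optics
from scipy.spatial.transform import Rotation as Ro
def snap(n):
    s=r.read_state(); im,d=optics.get_image(n); m=optics.camera_model(n)
    if n=='wrist':
        T=np.eye(4);T[:3,:3]=Ro.from_quat(s['eef_rot']).as_matrix();T[:3,3]=s['eef_pos']
        W=T@np.array(m['tool_from_camera'])
    else:
        V=np.eye(4);V[:3,:3]=m['R'];V[:3,3]=m['t'];W=np.linalg.inv(V)
    return im,d,np.array(m['K']),m['k1'],W
def slopes(uv,K,k1):
    uv=np.atleast_2d(np.array(uv,float))
    D=np.array([k1,0,0,0,0.])
    return cv2.undistortPoints(uv.reshape(-1,1,2),K,D).reshape(-1,2)
def plane(uv,z,S):
    im,d,K,k1,W=S; s=slopes(uv,K,k1); v=np.c_[s,np.ones(len(s))]@W[:3,:3].T; o=W[:3,3]
    return o+v*((z-o[2])/v[:,2])[:,None]
def cloud(S):
    im,d,K,k1,W=S; v,u=np.mgrid[:480,:640]; s=slopes(np.c_[u.ravel(),v.ravel()],K,k1)
    P=np.c_[s,np.ones(len(s))]*d.ravel()[:,None]
    return (P@W[:3,:3].T+W[:3,3]).reshape(480,640,3)
def save(n,im): cv2.imwrite('pics/'+n+'.png',cv2.cvtColor(im,cv2.COLOR_RGB2BGR))
E
python3 - <<'E'
from h import *
for n in ['top','side']:
    S=snap(n); save(n+'0',S[0]); np.savez(n+'0.npz',im=S[0],d=S[1],K=S[2],k1=S[3],W=S[4])
    print(n,S[4].round(3).tolist(),S[2].tolist(),S[3],(S[1]>0).mean())
print(r.read_state()); print(optics.camera_model('wrist'))
E
```

```text
top [[0.003, -0.986, 0.167, 0.217], [-1.0, -0.005, -0.009, 0.053], [0.01, -0.167, -0.986, 1.785], [0.0, 0.0, 0.0, 1.0]] [[624.2609233693553, 0.0, 327.502222171329], [0.0, 624.2609233693553, 245.49187556894395], [0.0, 0.0, 1.0]] 0.037736277340244394 0.9960481770833334
side [[0.985, -0.097, 0.14, 0.311], [-0.171, -0.575, 0.8, -0.909], [0.003, -0.812, -0.584, 0.784], [0.0, 0.0, 0.0, 1.0]] [[562.5951137030438, 0.0, 321.8268663840176], [0.0, 562.5951137030438, 242.10839387001127], [0.0, 0.0, 1.0]] 0.049679484620896754 0.995810546875
{'time_s': 0.1, 'joint_positions': array([ 1.13498631e+00,  3.42658599e-01,  1.52491479e+00,  3.27807972e-05,
        1.27544700e+00, -1.45967876e-01]), 'dq': array([-0.00167584, -0.00273678, -0.00238724, -0.0015561 , -0.00027944,
       -0.00376213]), 'tau': array([ 3.42596759e-03, -4.34439898e+01, -2.46493685e+01,  1.02101359e-05,
        4.51299347e-03,  1.02615115e-05]), 'eef_pos': array([0.14985759, 0.50281133, 0.25569491]), 'eef_rot': array([ 1.44419021e-01,  9.89516365e-01, -6.79381933e-04, -2.19758933e-04]), 'contact_force': array([0.25054725, 0.63591488, 0.25560514]), 'torque': array([0.01562894, 0.03472649, 0.01430681]), 'grip_force': 0.0, 'grip_width': 0.08553138820312718}
{'K': array([[403.62468966,   0.        , 320.0721795 ],
       [  0.        , 403.62468966, 238.55511012],
       [  0.        ,   0.        ,   1.        ]]), 'k1': 0.0063562313552195425, 'tool_from_camera': array([[-6.74165281e-04, -9.56329854e-01, -2.92288823e-01,
         7.49151971e-02],
       [ 9.99999726e-01, -7.34572088e-04,  9.69182526e-05,
         3.00538908e-04],
       [-3.07393029e-04, -2.92288677e-01,  9.56330087e-01,
        -1.17817662e-01],
       [ 0.00000000e+00,  0.00000000e+00,  0.00000000e+00,
         1.00000000e+00]])}
```

View pics/top0.png

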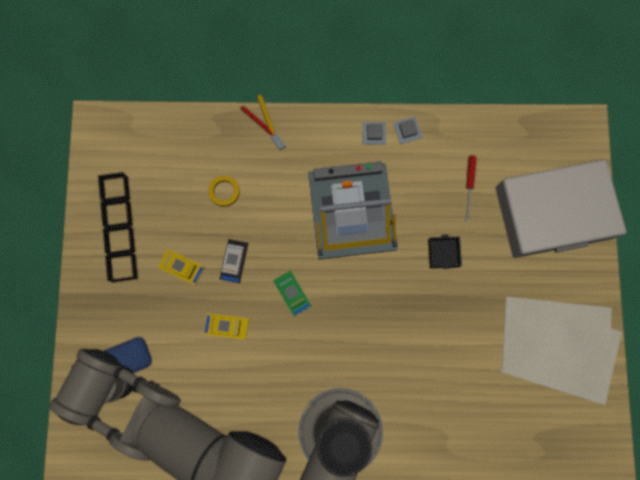

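View pics/side0.png

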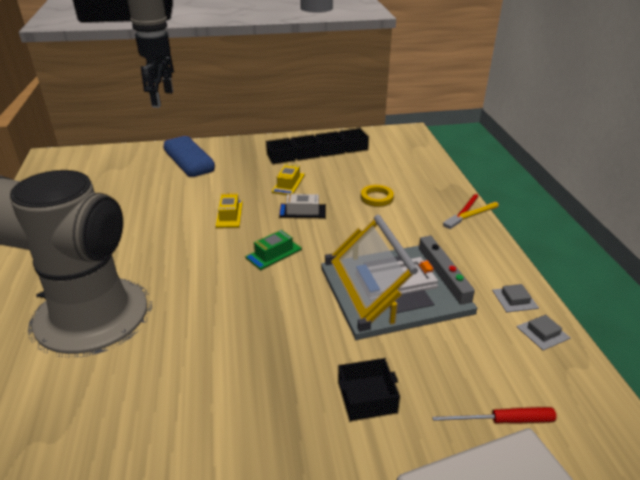

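The top view shows the station at about (355,210) with its hinge side low in the image. The module is at (233,260), with its blue end at the bottom (230,279). The cover rail runs from (322,208) to (389,202). The green and yellow look-alikes lie around these.

Run:
```python
from h import *
z=np.load('top0.npz'); S=[z['im'],z['d'],z['K'],float(z['k1']),z['W']]
P=cloud(S); H=P[...,2]
print('bench z',np.median(H[300:330,400:480]),H[300:330,400:480].std())
def rect(box,lo,hi,name,pz):
    u0,u1,v0,v1=box; m=np.zeros((480,640),np.uint8); m[v0:v1,u0:u1]=((H>lo)&(H<hi))[v0:v1,u0:u1]
    m=cv2.morphologyEx(m,cv2.MORPH_OPEN,np.ones((2,2)))
    v,u=np.nonzero(m); q=plane(np.c_[u,v],pz,S)[:,:2] if pz is not None else P[v,u,:2]
    R=cv2.minAreaRect((q*1000).astype(np.float32)); print(name,len(u),R,'mean',q.mean(0))
    return m
rect((300,410,155,265),0.010,0.2,'station slab',0.02)
rect((300,410,155,265),0.110,0.2,'rail',0.125)
rect((215,252,235,288),0.004,0.1,'module',0.008)
rect((215,252,235,288),0.025,0.1,'housing',0.042)
print('slab corners',plane([(309.5,171),(384,162.5),(397,249),(320,257.5)],0.02,S).round(3).tolist())
print('rail',plane([(322,208.5),(389,202.5)],0.137,S).round(3).tolist())
print('mod corners',plane([(228,240),(248,241.5),(241,282),(221,279)],0.008,S).round(3).tolist())
for n,p in dict(back=(445,252),tape=(223,191),scr=(470,185)).items(): print(n,plane([p],0.01,S).round(3).tolist())
c=np.hstack([cv2.resize(S[0][150:270,295:415],None,fx=4,fy=4,interpolation=cv2.INTER_CUBIC)])
```

```text
bench z -0.0010126893971226236 0.13607182364167436
station slab 7078 ((621.2437133789062, -39.67515563964844), (267.58233642578125, 236.66273498535156), 6.888909816741943) mean [ 0.61872779 -0.03695041]
rail 688 ((598.5316772460938, -39.609779357910156), (37.69783020019531, 191.20584106445312), 7.442270755767822) mean [ 0.60094363 -0.0383902 ]
module 750 ((472.23455810546875, 312.81610107421875), (79.57170867919922, 117.66844177246094), 79.65281677246094) mean [0.47215844 0.30405133]
housing 468 ((469.5819091796875, 301.55157470703125), (46.71061325073242, 80.84852600097656), 79.33443450927734) mean [0.46907889 0.30197849]
slab corners [[0.737, 0.09, 0.02], [0.764, -0.128, 0.02], [0.507, -0.162, 0.02], [0.481, 0.058, 0.02]]
rail [[0.598, 0.053, 0.137], [0.615, -0.128, 0.137]]
mod corners [[0.533, 0.324, 0.008], [0.529, 0.266, 0.008], [0.411, 0.283, 0.008], [0.42, 0.34, 0.008]]
back [[0.5, -0.302, 0.01]]
tape [[0.678, 0.342, 0.01]]
scr [[0.7, -0.38, 0.01]]
```

```bash
cat >> h.py <<'E'
C0=np.array([0.622,-0.0358]); YAW=np.radians(7.0)
def st(x,y,z,c=None):
    c=C0 if c is None else c
    return np.array([c[0]+np.cos(YAW)*x-np.sin(YAW)*y,c[1]+np.sin(YAW)*x+np.cos(YAW)*y,z])
def down(yaw,tilt=0):  # tool x = -(x axis at yaw); tilt>0 lowers the -x end of what is held
    B=Ro.from_matrix([[-1,0,0],[0,1,0],[0,0,-1]])
    return (Ro.from_euler('z',yaw)*Ro.from_euler('y',-tilt)*B).as_quat()
def T(): 
    s=r.read_state(); print('t %.1f'%s['time_s'],s['eef_pos'].round(4),'F',s['contact_force'].round(1),'g',round(s['grip_width'],4)); return s
def dump(n,S): save(n,S[0]); np.savez(n+'.npz',im=S[0],d=S[1],K=S[2],k1=S[3],W=S[4])
def load(n):
    z=np.load(n+'.npz'); return [z['im'],z['d'],z['K'],float(z['k1']),z['W']]
E
python3 - <<'E'
from h import *
q=down(YAW)
command_gripper(0.0)
r.reach(st(0.026,0,0.25),q); T()
r.move_straight(st(0.026,0,0.142),speed=0.2,max_force=15); T()
for th in [0.0,0.26,0.52,0.8,1.08]:
    a=np.pi/4+th
    hit=r.move_straight(st(-0.110+0.14*np.cos(a)+0.018,0,0.03+0.14*np.sin(a)+0.010),speed=0.12,max_force=30); print(th,hit,end=' '); T()
s=r.read_state(); r.move_straight(s['eef_pos']+[0,0,0.06],speed=0.25)
r.reach(st(0.06,0,0.18),q); T()
S=snap('wrist'); dump('w1',S); 
S=snap('side'); dump('s1',S)
E
```

```text
t 3.5 [ 0.6478 -0.0316  0.2501] F [ 0.7  1.3 -0. ] g 0.0001
t 4.2 [ 0.6485 -0.0324  0.1431] F [-0.5  0.9  0.1] g 0.0002
0.0 False t 4.5 [ 0.6297 -0.0351  0.1409] F [0.7 0.4 0.5] g 0.0001
0.26 False t 4.9 [ 0.601  -0.0386  0.1617] F [ 2.  -0.1  1.3] g 0.0004
0.52 False t 5.4 [ 0.5671 -0.0425  0.1745] F [1.1 0.5 0.4] g -0.0002
0.8 False t 5.8 [ 0.5291 -0.0473  0.1798] F [-1.  -0.3  0. ] g 0.0003
1.08 False t 6.3 [ 0.4912 -0.0521  0.1741] F [ 0.2 -0.2  0.3] g 0.0
t 7.5 [ 0.6807 -0.0285  0.1791] F [-0.3  0.2  0.7] g 0.0004
```

View pics/w1.png

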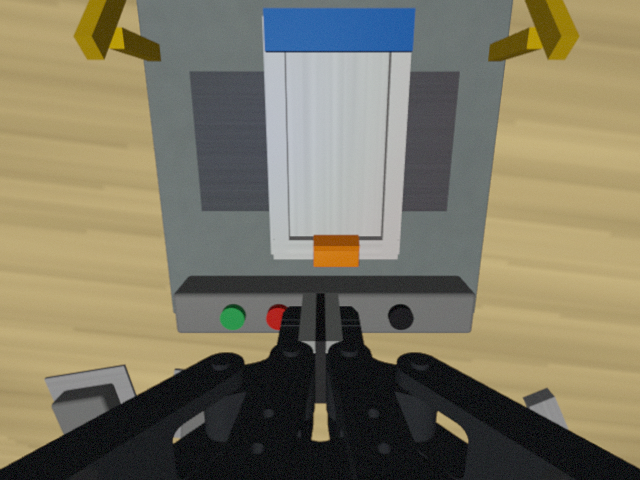

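The wrist view shows the cover out of the way. The lip's free edge is at row 51 (columns 265–413), the catch at (336,250), the pocket's inner walls at columns 287–390 and the rear wall at row 238. The slab edges are at about columns 150–172 and 475–505. The fingers point at the control box.

Run:
```python
from h import *
S=load('w1'); im=S[0]; g=cv2.GaussianBlur(im,(3,3),0).astype(float); hsv=cv2.cvtColor(im,cv2.COLOR_RGB2HSV)
def edge(rows,f,w=7,axis=1):
    out=[]
    for v in rows:
        c=f(v); 
        line=g[v,int(c)-w:int(c)+w+1] if axis else g[int(c)-w:int(c)+w+1,v]
        d=np.abs(np.diff(line,axis=0)).sum(1); k=np.argmax(d); a=d[max(k-1,0):k+2]
        x=int(c)-w+max(k-1,0)+(np.arange(len(a))*a).sum()/a.sum()+.5
        out.append((x,v) if axis else (v,x))
    return np.array(out)
def fit(uv,z,n):
    p=plane(uv,z,S)[:,:2]
    q=(p-C0)@np.array([[np.cos(YAW),-np.sin(YAW)],[np.sin(YAW),np.cos(YAW)]])
    l=cv2.fitLine(q.astype(np.float32),cv2.DIST_HUBER,0,.0005,.0001).ravel()
    print(n,'st mid mm',(np.median(q,0)*1000).round(1),'dir deg',np.degrees(np.arctan2(l[1],l[0])).round(2),'n',len(uv))
R=range
fit(edge(R(80,260,5),lambda v:147+(v-60)*25/245),.02,'slab L')
fit(edge(R(80,260,5),lambda v:505-(v-60)*30/250),.02,'slab R')
fit(edge(R(80,230,5),lambda v:266+(v-51)*5/200,5),.038,'nest outer L')
fit(edge(R(80,230,5),lambda v:411-(v-51)*11/200,5),.038,'nest outer R')
fit(edge(R(80,230,5),lambda v:286.5+(v-51)*3/190,4),.038,'wall inner L')
fit(edge(R(80,230,5),lambda v:391-(v-51)*8/190,4),.038,'wall inner R')
fit(edge(R(275,405,5),lambda u:51,5,0),.0465,'lip edge')
fit(edge(R(190,450,8),lambda u:276,5,0),.02,'box foot')
fit(edge(list(R(295,310,3))+list(R(362,380,3)),lambda u:236,5,0),.038,'rear inner top')
m=((hsv[...,0]>105)&(hsv[...,0]<120)&(hsv[...,1]>150)).astype(np.uint8); v,u=np.nonzero(m[:70]); print('blue',u.min(),u.max(),v.min(),v.max()); 
fit(np.array([(u.min(),51.),(u.max()+1,51.)]),.0465,'lip mid')
m=((hsv[...,0]>5)&(hsv[...,0]<18)&(hsv[...,1]>180)).astype(np.uint8); m[:225]=0;m[275:]=0; v,u=np.nonzero(m[:,300:370]);u+=300; print('orange',u.min(),u.max(),v.min(),v.max())
fit(np.array([(u.min(),v.min()),(u.max()+1,v.min())],float),.040,'catch tip')
# depth check
P=cloud(S); print('floor z',np.median(P[100:200,310:370,2]),'slab',np.median(P[225:265,200:250,2]),'lip',np.median(P[15:45,280:400,2]))
# module refine from top not needed; side pic check of cover
```

```text
slab L st mid mm [  18.1 -111.1] dir deg 0.03 n 36
slab R st mid mm [ 18.2 117.6] dir deg -0.04 n 36
nest outer L st mid mm [  6.5 -33.1] dir deg -0.02 n 30
nest outer R st mid mm [ 6.6 54. ] dir deg -0.05 n 30
wall inner L st mid mm [  6.5 -19.5] dir deg 0.11 n 30
wall inner R st mid mm [ 6.6 42.5] dir deg 0.4 n 30
lip edge st mid mm [-50.   10.5] dir deg 89.97 n 26
box foot st mid mm [97.1 -1. ] dir deg 89.96 n 33
rear inner top st mid mm [63.9 28.6] dir deg -87.95 n 11
blue 264 414 8 51
lip mid st mid mm [-50.7  11.6] dir deg 89.96 n 2
orange 314 358 236 266
catch tip st mid mm [60.8 11.5] dir deg 89.95 n 2
floor z 0.02818447811817934 slab 0.0200713479714984 lip 0.04675771332475184
```

View pics/s1.png

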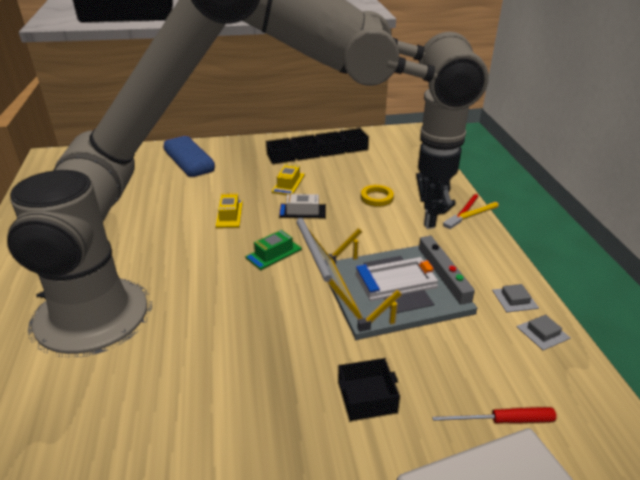

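The side view shows the cover resting open towards the robot. The nest shift is measured at about (3.3, 11.4) mm in my station frame. Next I look at the module from close by.

Run:
```python
from h import *
yw=np.radians(-9.5); q=down(yw)
s=r.read_state(); r.move_straight(s['eef_pos']+[0,0,0.05],speed=0.25)
c=np.array([0.472,0.303]); x=np.array([np.cos(yw),np.sin(yw)])
r.reach(np.r_[c+0.06*x,0.20],q); T()
S=snap('wrist'); dump('w2',S)
P=cloud(S); H=P[...,2]; D=np.hypot(*(P[...,:2]-c).transpose(2,0,1))
for lo,hi,pz in [(.034,.06,.042),(.004,.06,.008)]:
    m=((H>lo)&(H<hi)&(D<.075)).astype(np.uint8); m[300:]=0
    m=cv2.morphologyEx(m,cv2.MORPH_OPEN,np.ones((5,5))); v,u=np.nonzero(m)
    p=plane(np.c_[u,v],pz,S)[:,:2]*1000; R=cv2.minAreaRect(p.astype(np.float32)); print(pz,R,p.mean(0),u.min(),u.max(),v.min(),v.max())
```

```text
t 9.3 [0.5318 0.2923 0.1998] F [ 0.5 -0.1 -0.4] g -0.0001
0.042 ((471.86431884765625, 307.895263671875), (43.410003662109375, 79.63587951660156), 79.38787078857422) [470.08623485 308.06919994] 295 363 71 195
0.008 ((471.90020751953125, 307.748779296875), (59.97404098510742, 119.90751647949219), 79.44141387939453) [468.31634806 308.40671444] 286 371 45 213
```

View pics/w2.png

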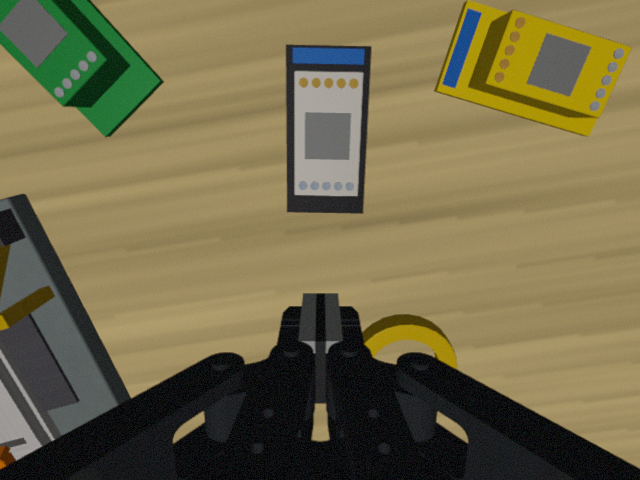

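The wrist view shows the black and white module with its blue strip at row 55 and its centre at about (328,128). From that: module at (0.4719, 0.3078), yaw −10.6°. I grasp it and feel for the lip.

```bash
cat >> h.py <<'E'
N=np.array([0.0033,0.0114]); FZ=0.028; HG=0.039
def pose(nx,nz,deg,dy=0.0):  # nose lower edge at nest x nx, height nz over floor (m)
    a=np.radians(deg); x=nx+0.06*np.cos(a)-HG*np.sin(a); z=nz+0.06*np.sin(a)+HG*np.cos(a)
    return st(N[0]+x,N[1]+dy,FZ+z),down(YAW,a)
E
python3 - <<'E'
from h import *
yw=np.radians(-10.6); q=down(yw); c=[0.4719,0.3078]
command_gripper(0.08); 
r.reach(np.r_[c,0.11],q); r.move_straight(np.r_[c,HG],speed=0.12,max_force=10); T()
command_gripper(0.0,90); T()
s=r.read_state(); r.move_straight(np.r_[s['eef_pos'][:2],0.22],speed=0.25)
p,q=pose(-0.045,0.14,14); r.reach(p,q); T()
p,q=pose(-0.045,0.012,14); r.move_straight(p,q,speed=0.15,max_force=12); s=T()
S=snap('wrist'); dump('w3',S)
E
```

```text
t 11.4 [0.4729 0.308  0.0399] F [-0.7  0.1  0.4] g 0.08
t 11.8 [0.4725 0.308  0.0402] F [-0.6 -1.2  5.2] g 0.0424
t 14.0 [ 0.6273 -0.0226  0.2198] F [-0.6  1.  -3.4] g 0.0425
t 15.0 [ 0.6284 -0.0235  0.0934] F [ 0.1  0.  -3.4] g 0.0424
```

View pics/w3.png

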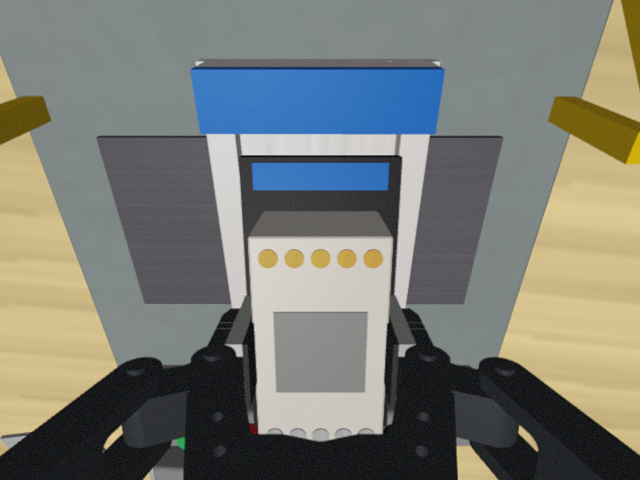

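The wrist view shows the module's plate (columns 241–402, nose at row 157) in line with the pocket (columns 240–403). It is clear of the lip edge at row 133. I now feel for the floor, then slide under the lip.

Run:
```python
from h import *
dy=-0.0005
p,q=pose(-0.045,-0.004,14,dy); p0=p.copy()
hit=r.move_straight(p,q,speed=0.03,max_force=4); s=T(); nz=-0.004+s['eef_pos'][2]-p[2]; print('floor',hit,'nz',nz)
p,q=pose(-0.045,nz+0.0012,14,dy); r.move_straight(p,q,speed=0.03); T()
p2,q=pose(-0.068,nz+0.0012,14,dy)
hit=r.move_straight(p2,q,speed=0.03,max_force=6); s=T()
d=(s['eef_pos']-p)[:2]@np.array([np.cos(YAW),np.sin(YAW)]); print('wall',hit,'nx',-0.045+d)
S=snap('wrist'); dump('w4',S)
```

```text
t 15.5 [ 0.6283 -0.024   0.0808] F [-0.6  0.1  7.2] g 0.0427
floor True nz 0.00040274408360488345
t 15.8 [ 0.6275 -0.0241  0.0816] F [-0.7 -0.2 -3.2] g 0.0426
t 16.3 [ 0.6123 -0.0261  0.0822] F [ 3.8  0.7 -1.3] g 0.0425
wall True nx -0.06057625272101038
```

View pics/w4.png

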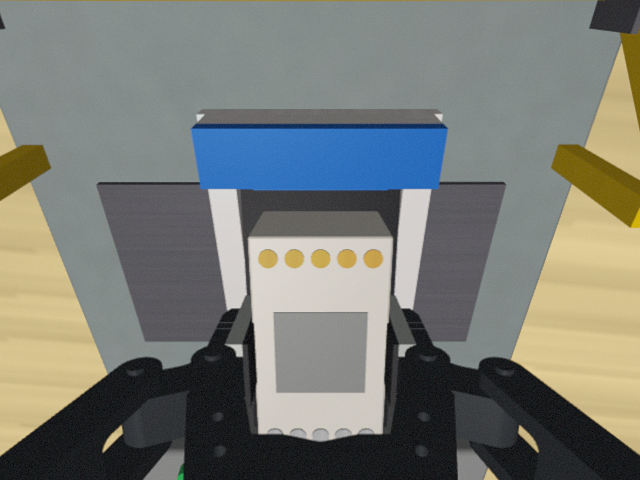

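The blue end is under the lip, which covers the nose at row 189, and it touches the end wall. I now rotate it down.

Run:
```python
from h import *
nz=0.0006; nx=-0.0602
for d in [10,7,5,4,3,2,1,0]:
    p,q=pose(nx,nz,d,-0.0005)
    hit=r.move_straight(p,q,speed=0.03,max_force=22); print(d,hit,end=' '); s=T()
    a=Ro.from_quat(s['eef_rot']).as_matrix()[:,2]; print('   tool tilt',np.degrees(np.arccos(-a[2])).round(2),'M',s['torque'].round(2))
    if np.linalg.norm(s['contact_force'])>28: break
S=snap('wrist'); dump('w5',S)
S=snap('side'); dump('s5',S)
```

```text
10 False t 16.7 [ 0.6167 -0.0257  0.0777] F [ 2.6 -1.4  1.4] g 0.0427
   tool tilt 10.12 M [-0.22 -0.25  0.01]
7 False t 17.0 [ 0.6184 -0.0253  0.0749] F [ 0.1 -0.7  4.2] g 0.0422
   tool tilt 7.07 M [-0.24  0.25 -0.09]
5 False t 17.3 [ 0.6193 -0.0251  0.0726] F [-2.1 -0.8  3.9] g 0.0431
   tool tilt 4.99 M [-0.28  0.89 -0.08]
4 False t 17.5 [ 0.6201 -0.025   0.0716] F [-3.1 -1.6  6.2] g 0.0427
   tool tilt 3.98 M [-0.35  0.93  0.01]
3 False t 17.8 [ 0.6208 -0.0249  0.0706] F [-4.2 -2.1  5.8] g 0.0424
   tool tilt 2.97 M [-0.36  1.06 -0.01]
2 False t 18.0 [ 0.6217 -0.0247  0.0695] F [-4.  -1.1  5. ] g 0.0424
   tool tilt 1.97 M [-0.28  1.2   0.04]
1 False t 18.3 [ 0.6225 -0.0246  0.0684] F [-3.3 -1.8  5.6] g 0.0423
   tool tilt 0.97 M [-0.27  1.28 -0.  ]
0 False t 18.5 [ 0.6234 -0.0246  0.0681] F [-7.1 -1.6  9.3] g 0.0424
   tool tilt 0.03 M [-0.14  1.02 -0.01]
```

```bash
python3 -c "
import cv2,numpy as np
a=cv2.imread('pics/w5.png');b=cv2.imread('pics/s5.png')[210:330,310:480]
b=cv2.resize(b,(680,480)); a=cv2.resize(a,(0,0),fx=.6,fy=.6)
b=cv2.resize(b,(408,288)); cv2.imwrite('pics/c5.png',np.hstack([a,b]))"
```

```text
(no output)
```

View pics/c5.png

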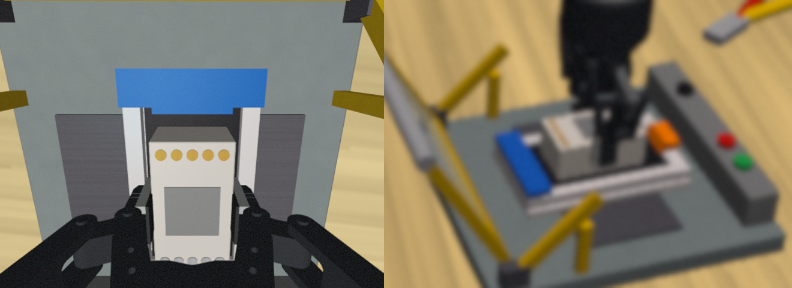

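The module looks flat and in line, but the snap isn't certain. I release it, inspect depth and press the catch end with closed fingers.

Run:
```python
from h import *
command_gripper(0.075); T()
s=r.read_state(); r.move_straight(s['eef_pos']+[0,0,0.08],speed=0.2)
q=down(YAW); r.reach(st(N[0]+0.06,N[1],0.20),q); command_gripper(0.0); T()
S=snap('wrist'); dump('w6',S); P=cloud(S); 
Q=P.copy(); xy=(P[...,:2]-C0)@np.array([[np.cos(YAW),-np.sin(YAW)],[np.sin(YAW),np.cos(YAW)]])-N
for n,x0,x1,y0,y1 in [('house front',-38,-20,-15,15),('house mid',-10,10,-15,15),('house rear',20,38,-15,15),('plate -x',-50,-44,-20,20),('plate +x',46,53,-26,-18),('plate +x R',46,53,18,26),('floor gap',58,61,-25,-18)]:
    m=(xy[...,0]*1e3>x0)&(xy[...,0]*1e3<x1)&(xy[...,1]*1e3>y0)&(xy[...,1]*1e3<y1); print(n,m.sum(),np.median(P[m][:,2]).round(4) if m.any() else None)
```

```text
t 19.0 [ 0.6239 -0.0245  0.0674] F [-0.6 -0.3 -0.7] g 0.075
t 20.7 [ 0.6834 -0.0168  0.2001] F [ 0.4 -0.7 -0. ] g 0.0001
house front 1717 0.0702
house mid 1729 0.0707
house rear 1393 0.0702
plate -x 620 0.0363
plate +x 1783 0.2301
plate +x R 1646 0.2299
floor gap 185 0.2314
```

View pics/w6.png

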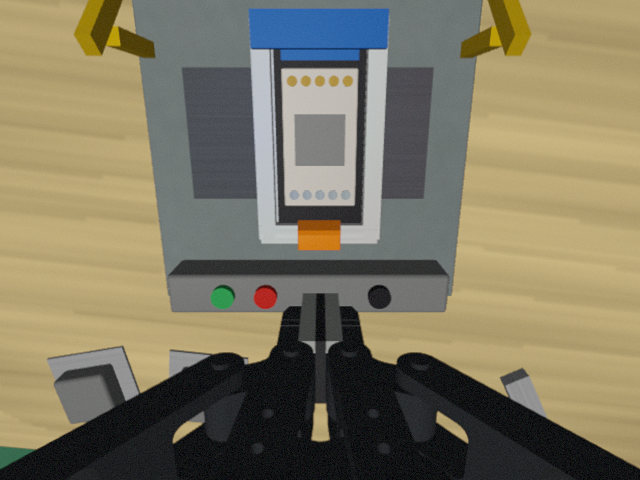

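The depth shows the housing top level at 70.2 mm at both ends, so the module is flat and home. The catch nose at (319,222) lies over the plate end. I give one gentle confirming press and then shut the cover.

```bash
python3 - <<'E'
from h import *
q=down(YAW)
r.reach(st(N[0]+0.028,N[1],0.125),q)
hit=r.move_straight(st(N[0]+0.028,N[1],0.088),speed=0.03,max_force=20); print(hit); T()
r.move_straight(st(N[0]+0.028,N[1],0.20),speed=0.25)
r.reach(st(-0.10,0,0.27),q); r.reach(st(-0.23,0,0.24),q); T()
r.move_straight(st(-0.23,0,0.162),speed=0.15,max_force=12); T()
for a in np.radians([120,108,96,85,74]):
    hit=r.move_straight(st(-0.110+0.14*np.cos(a)-0.018,0,0.03+0.14*np.sin(a)+0.010),speed=0.1,max_force=25); print(np.degrees(a).round(),hit,end=' '); T()
s=r.read_state(); r.move_straight(s['eef_pos']+[-0.03,-0.004,0.01],speed=0.1)
r.move_straight(st(-0.15,0,0.30),speed=0.2); r.reach(st(-0.18,0.25,0.30),q); r.hold(2); T()
S=snap('side'); dump('s7',S); t=snap('top'); dump('t7',t)
P=cloud(t); xy=(P[...,:2]-C0)@np.array([[np.cos(YAW),-np.sin(YAW)],[np.sin(YAW),np.cos(YAW)]])
m=(P[...,2]>.11)&(P[...,2]<.2)&(abs(xy[...,0])<.1)&(abs(xy[...,1])<.12); print('rail',m.sum(),np.median(xy[m],0),P[m][:,2].max() if m.any() else 0)
E
python3 -c "
import cv2,numpy as np
a=cv2.imread('pics/t7.png')[90:330,90:500];b=cv2.imread('pics/s7.png')[190:350,300:500]
cv2.imwrite('pics/c7.png',np.hstack([cv2.resize(a,(410,300)),cv2.resize(b,(375,300))]))"
```

```text
True
t 22.1 [ 0.6516 -0.0206  0.095 ] F [-1.   1.1  7. ] g 0.0002
t 23.9 [ 0.3945 -0.064   0.2395] F [-0.5 -0.2  0.4] g 0.0003
t 24.6 [ 0.3947 -0.064   0.1623] F [ 0.2  0.6 -0.3] g 0.0
120.0 False t 25.1 [ 0.4254 -0.0599  0.1614] F [-0.5  0.1 -0.7] g -0.0
108.0 False t 25.5 [ 0.4516 -0.0567  0.173 ] F [-0.1  0.3 -0.2] g 0.0
96.0 False t 26.0 [ 0.4799 -0.0531  0.1789] F [-0.1  0.2  0.4] g 0.0
85.0 False t 26.4 [ 0.5065 -0.0499  0.1791] F [-0.7  0.5  0.2] g -0.0001
74.0 False t 26.8 [ 0.5327 -0.0467  0.1743] F [0.1 0.5 0.4] g 0.0
t 31.0 [0.4129 0.1904 0.3   ] F [ 0.3  0.2 -0.9] g -0.0001
rail 727 [-0.01831195  0.00169476] 0.14665482929487994
```

View pics/c7.png

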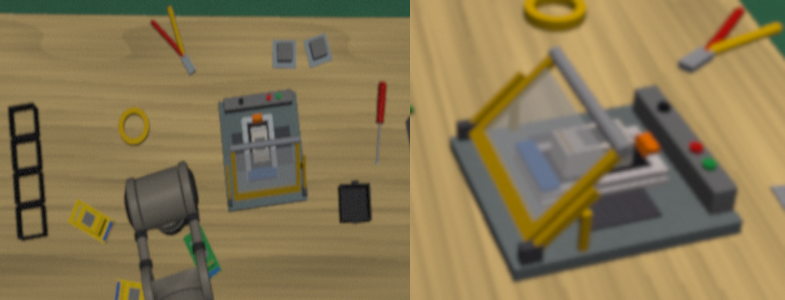

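The cover is shut over the module, with the rail at the same place as at the start. The bystanders haven't moved.

```bash
python3 -c "
from h import *
print(r.finish_job()); T()"
```

```text
the job is handed in; nothing more can be done
None
the job is handed in; nothing more can be done
```

The job is handed in, though no verdict came back: the module lies flat and clipped in the nest, the cover is shut over it, the bystanders look undisturbed, and it took about 31 s.

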